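# Scan the sample changer and hold its keyed vial carousel home

## Robot

A 7-joint arm with a two-finger parallel gripper is mounted at the origin on the work surface. World frame = base frame: x ahead of the robot, y to its left, z up, the work surface at z = 0. Lengths are in m, angles in rad, forces in N, time in s.
With the tool pointing down it reaches from about 0.35 to 0.9 m from the base axis. Payload 8.1 kg.
Tool frame: the origin (TCP) lies at the centre of the arm's flange, where the gripper is bolted on; the fingertips stand 178 mm ahead of it and the grasp point (between the pads) lies 159 mm ahead of it; x points along the fingers, z is the direction in which the jaws open and shut, and the axes are right-handed (so a half turn about x gives the same grasp; the last joint's range is limited). The gripper opens to 92 mm and grips with 3 to 60 N. Pads are 19 mm wide; open, the fingers measure 130 mm over their backs; the gripper's body (75 mm by 190 mm) begins 47 mm behind the grasp point.
Start: joints at [-1.441, 0.434, 0.025, 1.573, -0.012, 1.134, -0.075], TCP at [0.144, 0.608, 0.405] pointing down, gripper open.
Joint ranges: [-2.62, 2.62], [-0.44, 2.09], [-1.27, 1.32], [0.08, 2.57], [-1.32, 4.46], [0.12, 2], [-2.74, 2.74]. Speed limits (rad/s): [2.22, 2.22, 3.01, 3.01, 3.14, 3.14, 3.14].

## Interface

Orientations are given as a rotation vector (axis times angle).
In Python, from cell import arm, get_image, search_frame, pinpoint gives the robot as it stands.
- The arm moves only by the tool arm_command, never from a script. Its argument "motion" is a list of rows, each a list of 7 numbers: the finger opening in mm, from 0 to 91.8, then the shift along the tool's x, y, z in mm, then the turn, a rotation vector about the tool's x, y, z in degrees. In form: [[fingers, x, y, z, ax, ay, az], ...]. A call has 1 to 5 rows; each row shifts and turns the commanded pose from where the row before left it, along the tool's axes as they then stand; what a row does not reach is not made up. A row lasts 1/8 s, in which the tool goes at most 62.5 mm and 10.7 degrees, less where a joint would pass 70% of its speed; a pose out of reach is approached as far as the arm can. A call with a gripper value outside its range is refused whole. The fingers move at their own pace and stop on an object; "newtons" is the grip in N (left out, the last holds). Time passes only in rows, so rows that do not move let the fingers close. It gives the time, the measured TCP pose, the force and the opening at its end, in the units of the state.
- arm.observe(): the state, without advancing time (a new reading comes with each control period).
- get_image(name): name is "scene" or "top"; returns a dict with "frame" (384x512x3 uint8, red, green, blue), "range_z" (384x512 float32, m along the optical axis (not along the pixel's ray), 0 where there is no reading), "K" (3x3 intrinsics, pixels), "origin" and "rotation" of the camera in the world. Camera axes: x right, y down, z forward; pixel columns grow to the right and rows downward; lengths in m; the calibration is good to about 2 mm. A picture is of the moment at which its call begins.
- arm.sign_off(): hands the job in, once; it reports no verdict.
Trained networks look in the newest picture that a camera, given by its name, has taken for a name from the list of things; names that differ only in an ending like _2 or _b are one class to them, and where a whole thing is asked for, a point or a joint stands for the part that bears it (a point fixed in the world has none). Each returns a list of dicts, best first, with "p" (0 to 1); they miss things now and then, are a little off and sometimes report something else, mostly with a low value. They report only what shows in the picture. A call takes as long as a camera call.
- search_frame(camera, target): "point" ([x, y, z] in m, in world coordinates, good to about 4 mm: the middle of the surface that is visible of it).
- pinpoint(camera, target): "point" ([x, y, z] in m, in world coordinates, good to about 4 mm: a listed point, or the origin of a listed thing).
The state is a dict: "clock": time; "joints": joint angles; "dq": joint speeds; "joint_efforts": joint torques, N m; "position": TCP position; "ee_rot": TCP orientation; "force": force on the tool from outside, world axes, zero at the start; "ft_torque": the same for the moment, N m; "width": opening from 0.0 (shut) to 1.0 (fully open).
Only numpy, scipy, OpenCV 4.12 (cv2) and the standard library are available. Lean on these libraries where they do the work, as an engineer would, in place of code of your own. Each camera call takes 0.05 s, during which the arm holds its last target. There are 200 camera calls.

## Task

Log the sample changer in with the handheld scanner: hold its beam steady on the striped tag of the drive unit for about a second from roughly 10 cm away, then lay the scanner back down flat on the bench. Then lift the vial carousel out of its stand by the grip, push its keyed shaft into the drive unit's hub, turning it until the key slips into the keyway, and push on against the spring until its flange sits on the hub; finish while still gripping it and pressing it fully home (let go and the spring lifts it again). Leave the bottles and other things on the bench where they stand.

Things in the scene. Friction and masses are not known exactly. Their poses are not given: they have to be found in the camera images.
- drive_unit: drive unit of a sample changer, fixed: a low white box 240 (its x) x 200 (its y) x 65 mm high with a round aluminium hub, 60 mm across, standing at its centre. Origin: on the bench under the hub's axis; z up.
- hub_mouth (a point): centre of the hub's upright bore at the hub's top face, 120 mm above the bench. The bore is 20.5 mm in diameter and 55 mm deep.
- keyway (a point): middle of the keyway at the hub's top face, 13.5 mm from the bore's axis on the unit's +x side. The keyway is a slot 8 mm wide, from the bore out to 16.5 mm from the axis, over the bore's full depth.
- ejector_top (a point): top of the sprung pin inside the bore, 35 mm below the hub's top face when free. It pushes up with 6 N when first touched and 9 N when the carousel is home, 15 mm further down.
- tag (a point): centre of the striped paper tag (30 x 50 mm), facing up, flat on the box's top, 66 mm above the bench, 88 mm from the hub's axis towards the unit's -x
- carousel: loose vial carousel, 0.24-0.36 kg: white disc 116 mm across, 8 mm thick (58 to 66 mm above the shaft's tip), with ten dark vial holes, a keyed steel shaft below, a grip bar above. Origin: centre of the shaft's tip; z up along the shaft, x towards the key. A nose 12 mm wide sticks out 12 mm from the rim above the key. It starts hanging in the stand, tip 6 mm above the bench, at a varying yaw.
- key (a point): middle of the key's outer face, 15 mm from the shaft's axis, 32.5 mm above the tip. The key is 6 mm wide and runs from 15 to 50 mm above the tip; the shaft is 18 mm across, plain below the key, with a tapered nose (12 mm across at the tip, full size 5 mm up).
- flange (a point): centre of the underside of the carousel's flange (44 mm across, 8 mm thick), 50 mm above the tip; it lands on the hub's top face when home, the tip then being 70 mm above the bench
- grip (a point): centre of the carousel's upright grip bar, 87 mm above the tip: 38 mm long along the carousel's x, 14 mm thick along its y, 42 mm high (from the disc's top at 66 mm to 108 mm)
- stand: grey upright tube fixed to the bench, 72 mm outside, 50 mm inside, 64 mm tall, in which the carousel hangs, its disc resting on the rim. Origin: centre of its underside. On either side of the drive unit.
- scanner: loose handheld code scanner, 0.14-0.22 kg, lying flat on the bench, on either side of the drive unit: grey handle 115 mm long (its x from -75 to 40 mm), 42 mm wide along y, 34 mm high; black head in front (x 39 to 75 mm), 46 mm wide and high. Origin: centre of its underside, a good place to grip across y; x towards the head, z up. No trigger: it reads by itself.
- scan_window: the scanner's window under the front of its head, 64 mm ahead of the scanner's origin, 19.5 mm above its underside. Its x axis is the beam: forward and 60 degrees below level while the scanner is level. It reads a tag 60 to 150 mm from the window, with the tag's centre within 12 mm of the beam.
- amber_bottle: brown glass reagent bottle, 72 mm across, 160 mm tall; to be left alone; origin: centre of its underside
- white_bottle: white plastic bottle, 60 mm across, 150 mm tall; to be left alone; origin: centre of its underside
- beaker: glass beaker, 70 mm across, 85 mm tall; to be left alone; origin: centre of its underside
- jar: small white jar, 48 mm across, 60 mm tall; to be left alone; origin: centre of its underside
- vial_box: open grey divided box, 100 x 70 x 40 mm; to be left alone; origin: centre of its underside
- screwdriver: screwdriver lying on the bench; to be left alone; origin: on its axis, at bench height
- mug: white mug, 80 mm across, 90 mm tall; to be left alone; origin: centre of its underside

How it is judged:
On the way, in this order (a step that is already met when the one before it is completed fails the run):
1. the scanner's beam is held steady on the tag (x of tag in the frame of scan_window between 0.05 and 0.16 m and y of tag in the frame of scan_window between -0.015 and 0.015 m and z of tag in the frame of scan_window between -0.015 and 0.015 m and linear speed of scanner below 0.03 m/s and contact force between the fingers and scanner above 0.5 N), for 0.5 s.
2. the scanner lies flat on the bench, let go (height (world z) of scanner below 0.008 m and angle between scanner's own z axis and vertical below 0.1 rad and contact force between the fingers and scanner below 0.05 N), for 0.2 s.
3. the carousel's shaft is home in the hub (z of carousel in the frame of drive_unit between 0.066 and 0.0725 m and horizontal distance between carousel and hub_mouth below 0.004 m and angle between carousel's own z axis and vertical below 0.06 rad and angle between the x axis of carousel and the x axis of drive_unit, either way round below 0.25 rad and contact force between the fingers and carousel above 1 N), for 0.2 s.
At the end, for the whole second after the job is handed in: The carousel is still gripped and pressed fully home: its flange within 2.5 mm of the hub's top, its shaft within 4 mm of the hub's axis and upright within 3.4 degrees, key in the keyway, at rest; the scanner lies flat on the bench, let go (all of step 2 and all of step 3 and linear speed of each of carousel, scanner below 0.02 m/s); the arm keeps its last pose, push and grip.
It fails at once if a bystander is moved by more than 30 mm (distance of any of amber_bottle, white_bottle, beaker, jar, vial_box, screwdriver, mug from where it was at the start of the episode above 0.03 m).
It also fails if it takes over 66 s, if anything falls off the work surface, if the arm or the gripper's body presses on something with over 40 N, if the wrist force passes 120 N, or if a joint passes its speed limit or range.

## Working session

There is one attempt and no reset: what is moved stays moved. The work goes in short steps, Python scripts to look and compute and a tool call to move; the robot and the scene stay as the last step left them, time stands still between calls to the robot, and variables do not carry over. Pictures are saved under pics/ and viewed, about 8 in all and at most 12, crops included, and the job is handed in when it is done.

Besides the shell and the picture viewer there is one more tool, called after ">>>" as a command line: name --pt "numbers of a row" for each row, then --argument value for the rest. arm_command: Moves the arm, as the interface text tells. Its arguments: {"type":"object","properties":{"motion":{"type":"array"},"newtons":{"type":"number"}},"required":["motion"]}

```bash
ls; mkdir -p pics
python3 - <<'E'
from cell import arm,get_image,search_frame,pinpoint
import cv2,numpy as np
s=arm.observe();print({k:np.round(v,3).tolist() for k,v in s.items()})
ims=[]
for n in("scene","top"):
    i=get_image(n);cv2.imwrite(f"pics/{n}0.png",i["frame"][:,:,::-1]);print(n,i["origin"],np.round(i["rotation"],3).tolist(),i["K"].tolist())
    for t in("drive_unit","hub_mouth","keyway","tag","carousel","key","grip","stand","scanner","scan_window","amber_bottle","white_bottle","beaker","jar","vial_box","screwdriver","mug"):
        r=pinpoint(n,t);print(n,t,[(np.round(d["point"],3).tolist(),round(d["p"],2)) for d in r[:2]])
print(arm.observe()["clock"])
E
```

```text
pics
{'clock': 0.0, 'joints': [-1.441, 0.435, 0.025, 1.574, -0.012, 1.134, -0.075], 'dq': [0.0, 0.001, -0.001, -0.001, 0.001, -0.001, 0.0], 'joint_efforts': [0.0, -66.784, 0.986, -31.446, -0.06, 0.043, 0.0], 'position': [0.144, 0.608, 0.404], 'ee_rot': [-1.037, 1.312, 1.035], 'force': [-0.151, 0.866, -0.167], 'ft_torque': [-0.013, 0.034, -0.002], 'width': 0.999}
scene [1.4951422  0.03371153 0.7613237 ] [-1.637, -1.703, 0.881] [[362.66326560085787, 0.0, 251.67410140335943], [0.0, 362.66326560085787, 190.71547123428527], [0.0, 0.0, 1.0]]
scene drive_unit [([0.524, 0.03, -0.0], 0.89)]
scene hub_mouth [([0.528, 0.028, 0.121], 0.56)]
scene keyway [([0.541, 0.031, 0.118], 0.92), ([0.76, -0.185, 0.002], 0.38)]
scene tag [([0.44, 0.009, 0.065], 0.58)]
scene carousel [([0.499, -0.325, 0.006], 0.84)]
scene key [([0.517, -0.323, 0.039], 0.66), ([0.551, -0.525, 0.002], 0.2)]
scene grip [([0.502, -0.326, 0.097], 0.74)]
scene stand [([0.5, -0.329, -0.002], 0.54)]
scene scanner [([0.513, 0.369, 0.002], 0.59), ([0.773, 0.142, -0.003], 0.55)]
scene scan_window [([0.524, 0.028, 0.12], 0.69), ([0.576, 
[... 891 characters left out ...]
0.514, 0.367, -0.0], 0.26)]
top carousel [([0.501, -0.321, 0.011], 0.68)]
top key [([0.518, -0.323, 0.042], 0.64)]
top grip [([0.5, -0.322, 0.098], 0.56)]
top stand []
top scanner [([0.514, 0.369, 0.0], 0.64)]
top scan_window [([0.529, 0.026, 0.117], 0.2)]
top amber_bottle [([0.702, 0.283, -0.001], 0.69), ([0.502, -0.32, 0.098], 0.44)]
top white_bottle [([0.689, -0.324, -0.001], 0.88), ([0.439, 0.005, 0.063], 0.17)]
top beaker [([0.788, 0.008, 0.002], 0.75), ([0.537, 0.028, 0.121], 0.27)]
top jar [([0.77, 0.144, 0.003], 0.47)]
top vial_box [([0.702, 0.28, 0.001], 0.71), ([0.55, -0.524, 0.003], 0.69)]
top screwdriver [([0.765, -0.178, -0.002], 0.53)]
top mug [([0.77, 0.146, 0.002], 0.73)]
1.8
```

Run:
```python
import cv2
a=cv2.imread("pics/top0.png");cv2.imwrite("pics/top0b.png",cv2.resize(a,(800,600),interpolation=cv2.INTER_CUBIC))
```

```text
(no output)
```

View pics/top0b.png

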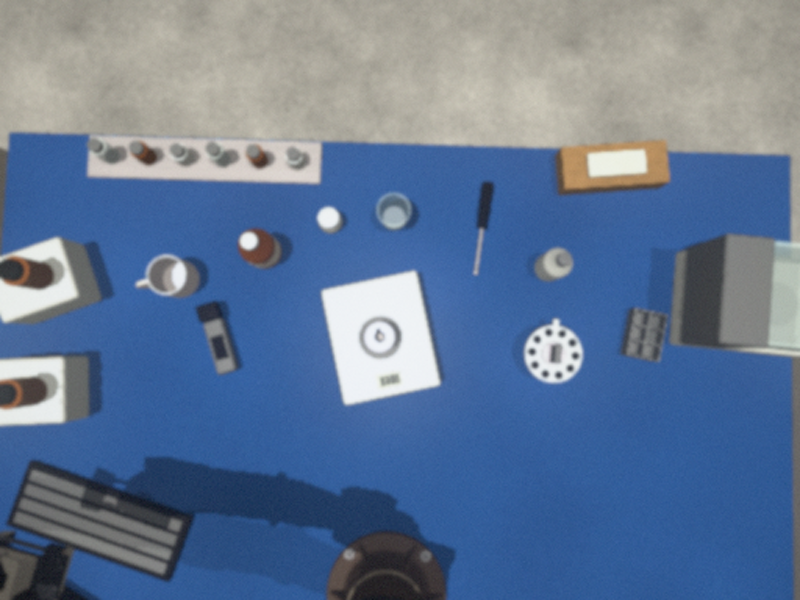

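View pics/scene0.png

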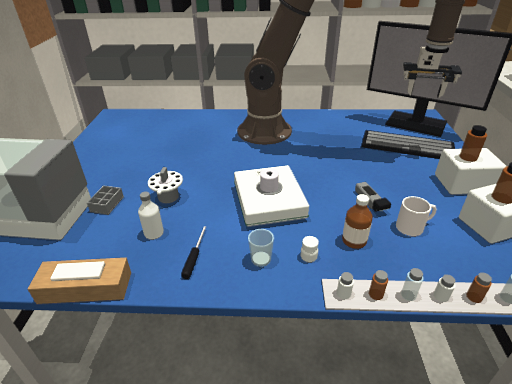

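Top view: drive unit around (380,337) with its tag at (390,380), scanner at (217,340) with its head up-left at (208,312), carousel at (553,352) with its nose up at (556,322). Amber bottle (258,247) and mug (172,275) stand beyond the scanner. The detections agree with this; now I'll refine the poses from depth.

```bash
cat > h.py <<'E'
from cell import arm,get_image,search_frame,pinpoint
import cv2,numpy as np
from scipy.spatial.transform import Rotation as R
def cloud(n):
    i=get_image(n);z=i["range_z"];v,u=np.mgrid[:384,:512];K=i["K"]
    P=np.stack([(u-K[0,2])/K[0,0]*z,(v-K[1,2])/K[1,1]*z,z],-1)
    r=np.array(i["rotation"]);M=R.from_rotvec(r).as_matrix() if r.size==3 else r
    P=P@M.T+i["origin"];P[z==0]=np.nan
    return i["frame"],P
def near(P,c,r,z0,z1):
    return (np.hypot(P[...,0]-c[0],P[...,1]-c[1])<r)&(P[...,2]>z0)&(P[...,2]<z1)
def rect(p):
    (c,s,a)=cv2.minAreaRect((p[:,:2]*1000).astype(np.float32));return np.round(c,1),np.round(s,1),round(a,1)
E
python3 - <<'E'
from h import *
f,P=cloud("top")
np.savez("top.npz",f=f,P=P)
def sh(t,m): print(t,m.sum(),rect(P[m]),"mean",np.round(P[m].mean(0)*1000,1))
sh("box",near(P,(.526,.028),.17,.055,.075)); sh("hub",near(P,(.526,.028),.06,.11,.13))
m=near(P,(.514,.369),.12,.02,.06);sh("scanner",m)
q=P[m][:,:2];c,e=np.linalg.eigh(np.cov(q.T));print("pca",np.degrees(np.arctan2(*e[::-1,1])))
sh("head",near(P,(.514,.369),.12,.040,.06));sh("handle",near(P,(.514,.369),.12,.026,.038))
sh("grip",near(P,(.5,-.322),.05,.095,.13))
d=near(P,(.5,-.322),.09,.064,.082);sh("disc",d)
c=(.5,-.322);q=P[d];r=np.hypot(q[:,0]-c[0],q[:,1]-c[1]);n=q[r>.063];print("nose",np.round(n.mean(0),4),len(n),np.degrees(np.arctan2(n[:,1].mean()-c[1],n[:,0].mean()-c[0])))
b=near(P,(.526,.028),.17,.055,.075)
g=f.mean(-1);t=b&(g<130)&near(P,(.44,.006),.04,.05,.08);sh("tagdark",t)
E
```

```text
box 4416 (array([526.6,  27.4]), array([240.9, 199.8]), 13.6) mean [526.2  27.1  65. ]
hub 258 (array([527.9,  27.6]), array([57.8, 55.1]), 1.9) mean [526.8  27.4 120.1]
scanner 669 (array([535.2, 377.4]), array([194.3,  65.5]), 28.8) mean [521.6 369.4  36.1]
pca -156.88888987728683
head 174 (array([547.8, 377.7]), array([172.6,  57.7]), 33.8) mean [568.2 388.2  45.8]
handle 424 (array([535. , 376.3]), array([192.8,  60.9]), 27.3) mean [505.2 363.8  33. ]
grip 70 (array([ 503.8, -323. ]), array([16.6, 36.9]), 82.9) mean [ 504.1 -322.   110.8]
disc 988 (array([ 504.6, -323.1]), array([113.8, 115.2]), 46.2) mean [ 505.1 -322.3   72.6]
nose [ 0.5687 -0.3273  0.0715] 15 -4.405502742973488
tagdark 0 (array([0., 0.]), array([0., 0.]), 0.0) mean [nan nan nan]<stdin>:4: RuntimeWarning: Mean of empty slice.
  ret = um.true_divide(
```

```bash
cat >> h.py <<'E'
def plan(g,a,n,w=91.8,start=None):
    "rows taking the grasp point to g (m), tool down, jaw axis at heading a or a+180 (deg)"
    s=arm.observe();R0=R.from_rotvec(s["ee_rot"]);p0=np.array(s["position"])
    if start is not None: p0,R0=start
    best=None
    for k in (0,180):
        t=np.radians(a+k);z=np.array([np.cos(t),np.sin(t),0]);x=np.array([0,0,-1.]);T=R.from_matrix(np.c_[x,np.cross(z,x),z])
        v=(R0.inv()*T).as_rotvec()
        if best is None or np.linalg.norm(v)<np.linalg.norm(best[0]): best=(v,T)
    v,T=best;p1=np.array(g)-.159*T.apply([1,0,0]);d=(p1-p0)/n
    for k in range(n):
        Rk=R0*R.from_rotvec(v*k/n)
        print([w]+np.round(Rk.inv().apply(d)*1000,1).tolist()+np.round(np.degrees(v/n),1).tolist())
    return p1,T
def state():
    s=arm.observe();M=R.from_rotvec(s["ee_rot"]).as_matrix()
    print("t",round(s["clock"],2),"grasp",np.round((np.array(s["position"])+.159*M[:,0])*1000,1),"x",np.round(M[:,0],3),"jaw",round(np.degrees(np.arctan2(M[1,2],M[0,2])),1),"w",round(s["width"]*91.8,1),"F",np.round(s["force"],1),"j",np.round(s["joints"],2))
E
python3 - <<'E'
from h import *
d=np.load("top.npz");P=d["P"]
m=near(P,(.525,.372),.098,.018,.055)
print(m.sum(),rect(P[m]))
h=near(P,(.525,.372),.098,.041,.055);k=near(P,(.525,.372),.098,.026,.038)
for t,m in(("head",h),("handle",k)): print(t,m.sum(),rect(P[m]),np.round(np.median(P[m],0)*1000,1))
state();print(R.from_rotvec(arm.observe()["ee_rot"]).as_matrix().round(2))
E
```

```text
647 (array([515.2, 369.4]), array([149.8,  48. ]), 18.0)
head 148 (array([530.6, 375.4]), array([117. ,  45.2]), 16.3) [568.9 385.7  46. ]
handle 412 (array([513.5, 367.9]), array([144.2,  47.3]), 19.4) [501.6 361.6  33.1]
t 1.85 grasp [144.2 608.1 245.7] x [-0.  0. -1.] jaw 76.7 w 92.2 F [ 0.5  0.3 -0.3] j [-1.44  0.43  0.03  1.57 -0.01  1.13 -0.08]
[[-0.   -0.97  0.23]
 [ 0.    0.23  0.97]
 [-1.    0.    0.  ]]
```

Run:
```python
from h import *
s=plan((.515,.369,.15),108.8,10)
plan((.515,.369,.024),108.8,3,start=s)
```

```text
[91.8, 9.6, -41.6, -14.7, -3.2, 0.0, -0.0]
[91.8, 9.6, -40.7, -17.0, -3.2, 0.0, -0.0]
[91.8, 9.6, -39.7, -19.3, -3.2, 0.0, -0.0]
[91.8, 9.6, -38.5, -21.5, -3.2, 0.0, -0.0]
[91.8, 9.6, -37.3, -23.6, -3.2, 0.0, -0.0]
[91.8, 9.6, -35.9, -25.7, -3.2, 0.0, -0.0]
[91.8, 9.6, -34.4, -27.6, -3.2, 0.0, -0.0]
[91.8, 9.6, -32.8, -29.5, -3.2, 0.0, -0.0]
[91.8, 9.6, -31.1, -31.3, -3.2, 0.0, -0.0]
[91.8, 9.6, -29.3, -33.0, -3.2, 0.0, -0.0]
[91.8, 42.0, 0.0, 0.0, 0.0, 0.0, 0.0]
[91.8, 42.0, 0.0, 0.0, 0.0, 0.0, 0.0]
[91.8, 42.0, 0.0, 0.0, 0.0, 0.0, 0.0]
```

>>> arm_command --pt "91.8 9.6 -41.6 -14.7 -3.2 0 0" --pt "91.8 9.6 -40.7 -17 -3.2 0 0" --pt "91.8 9.6 -39.7 -19.3 -3.2 0 0" --pt "91.8 9.6 -38.5 -21.5 -3.2 0 0" --pt "91.8 9.6 -37.3 -23.6 -3.2 0 0" --newtons 30

```text
clock: 2.48
position: [0.3307, 0.4876, 0.3566]
ee_rot: [-1.245, 1.185, 1.245]
force: [-0.4, -0.5, 0.2]
width: 1.002
```

>>> arm_command --pt "91.8 9.6 -35.9 -25.7 -3.2 0 0" --pt "91.8 9.6 -34.4 -27.6 -3.2 0 0" --pt "91.8 9.6 -32.8 -29.5 -3.2 0 0" --pt "91.8 9.6 -31.1 -31.3 -3.2 0 0" --pt "91.8 9.6 -29.3 -33 -3.2 0 0"

```text
clock: 3.1
position: [0.5159, 0.3678, 0.3085]
ee_rot: [-1.446, 1.036, 1.446]
force: [0.4, -0.1, -1.0]
width: 1.003
```

Run:
```python
from h import *
state()
s=plan((.515,.369,.024),108.8,4)
print([(np.round(d["point"],3).tolist(),round(d["p"],2)) for n in("scene",) for d in pinpoint(n,"scanner")])
```

```text
t 3.1 grasp [515.9 367.8 149.5] x [ 0.  0. -1.] jaw 108.8 w 92.1 F [ 0.4 -0.1 -1. ] j [-0.69  0.54 -0.02  1.66  0.01  0.95  1.18]
[91.8, 31.4, 0.1, 0.4, -0.0, 0.0, 0.0]
[91.8, 31.4, 0.1, 0.4, -0.0, 0.0, 0.0]
[91.8, 31.4, 0.1, 0.4, -0.0, 0.0, 0.0]
[91.8, 31.4, 0.1, 0.4, -0.0, 0.0, 0.0]
[([0.513, 0.369, 0.002], 0.59), ([0.773, 0.142, -0.003], 0.55)]
```

>>> arm_command --pt "91.8 31.5 0 0.3 0 0 0" --pt "91.8 31.5 0 0.3 0 0 0" --pt "91.8 31.5 0 0.3 0 0 0" --pt "91.8 31 0 0.3 0 0 0" --pt "30 0 0 0 0 0 0" --newtons 30

```text
clock: 3.78
position: [0.5136, 0.3694, 0.1814]
ee_rot: [-1.445, 1.041, 1.447]
force: [0.4, 0.9, -0.1]
width: 0.937
```

>>> arm_command --pt "30 0 0 0 0 0 0" --pt "30 0 0 0 0 0 0" --pt "30 0 0 0 0 0 0" --pt "30 0 0 0 0 0 0"

```text
clock: 4.28
position: [0.5145, 0.3697, 0.1838]
ee_rot: [-1.445, 1.036, 1.445]
force: [0.4, -0.1, -0.0]
width: 0.511
```

>>> arm_command --pt "30 0 0 0 0 0 0" --pt "30 -20 0 0 0 0 0" --pt "30 -38 0 0 0 0 0" --pt "30 -38 0 0 0 0 0" --pt "30 -38 0 0 0 0 0"

```text
clock: 4.9
position: [0.5141, 0.3696, 0.3196]
ee_rot: [-1.445, 1.036, 1.445]
force: [0.3, 0.5, -1.7]
width: 0.456
```

Run:
```python
from h import *
state()
plan((.441,.121,.158),0,11,30)
f,P=cloud("top");cv2.imwrite("pics/t1.png",cv2.resize(f[130:260,100:280,::-1],None,fx=4,fy=4,interpolation=cv2.INTER_CUBIC))
```

```text
t 4.9 grasp [514.1 369.7 160.6] x [ 0.     0.001 -1.   ] jaw 108.7 w 41.8 F [ 0.3  0.5 -1.7] j [-0.69  0.52 -0.02  1.65  0.01  0.97  1.18]
[30, 0.2, 13.5, -19.3, -6.5, 0.0, 0.0]
[30, 0.2, 15.6, -17.6, -6.5, 0.0, 0.0]
[30, 0.2, 17.5, -15.8, -6.5, 0.0, 0.0]
[30, 0.2, 19.2, -13.7, -6.5, 0.0, 0.0]
[30, 0.2, 20.6, -11.4, -6.5, 0.0, 0.0]
[30, 0.2, 21.8, -9.0, -6.5, 0.0, 0.0]
[30, 0.2, 22.6, -6.5, -6.5, 0.0, 0.0]
[30, 0.2, 23.2, -3.9, -6.5, 0.0, 0.0]
[30, 0.2, 23.5, -1.3, -6.5, 0.0, 0.0]
[30, 0.2, 23.5, 1.4, -6.5, 0.0, 0.0]
[30, 0.2, 23.2, 4.0, -6.5, 0.0, 0.0]
```

```bash
sed -i 's/,start=None):/,start=None,flip=(0,180)):/; s/for k in (0,180)/for k in flip/' h.py
python3 - <<'E'
from h import *
plan((.441,.121,.158),0,11,30,flip=(0,))
E
```

```text
[30, 0.6, 13.7, -19.3, 9.9, 0.0, 0.0]
[30, 0.6, 10.1, -21.4, 9.9, 0.0, 0.0]
[30, 0.6, 6.3, -22.8, 9.9, 0.0, 0.0]
[30, 0.6, 2.3, -23.6, 9.9, 0.0, 0.0]
[30, 0.7, -1.8, -23.6, 9.9, 0.0, 0.0]
[30, 0.7, -5.8, -22.9, 9.9, 0.0, 0.0]
[30, 0.7, -9.6, -21.6, 9.9, 0.0, 0.0]
[30, 0.7, -13.2, -19.6, 9.9, 0.0, 0.0]
[30, 0.7, -16.4, -17.1, 9.9, 0.0, 0.0]
[30, 0.7, -19.1, -14.0, 9.9, 0.0, 0.0]
[30, 0.7, -21.2, -10.5, 9.9, 0.0, 0.0]
```

>>> arm_command --pt "30 0.5 13.7 -19.3 9.9 0 0" --pt "30 0.5 10.1 -21.4 9.9 0 0" --pt "30 0.5 6.3 -22.8 9.9 0 0" --pt "30 0.5 2.3 -23.6 9.9 0 0" --pt "30 0.5 -1.8 -23.6 9.9 0 0"

```text
clock: 5.58
position: [0.4801, 0.2556, 0.3156]
ee_rot: [-0.799, 1.418, 0.8]
force: [1.2, 0.5, -2.0]
width: 0.452
```

>>> arm_command --pt "30 0.5 -5.8 -22.9 9.9 0 0" --pt "30 0.5 -9.6 -21.6 9.9 0 0" --pt "30 0.5 -13.2 -19.6 9.9 0 0" --pt "30 0.5 -16.4 -17.1 9.9 0 0"

```text
clock: 6.08
position: [0.4529, 0.1651, 0.3136]
ee_rot: [-0.263, 1.554, 0.264]
force: [0.1, -1.0, -1.6]
width: 0.458
```

>>> arm_command --pt "30 0.5 -19.1 -14 9.9 0 0" --pt "30 0.5 -21.2 -10.5 9.9 0 0" --pt "30 0 0 0 0 0 0"

```text
clock: 6.45
position: [0.4392, 0.119, 0.3124]
ee_rot: [0.007, 1.571, -0.005]
force: [-0.2, 0.0, -1.5]
width: 0.452
```

Run:
```python
from h import *
state()
for n in("scene","top"):
    f,P=cloud(n)
    for t in("scanner","scan_window","tag"): print(n,t,[(np.round(d["point"],3).tolist(),round(d["p"],2)) for d in pinpoint(n,t)[:2]])
    if n=="top": cv2.imwrite("pics/t2.png",cv2.resize(f[150:290,160:300,::-1],None,fx=4,fy=4,interpolation=cv2.INTER_CUBIC)); np.savez("t2.npz",f=f,P=P)
    else: cv2.imwrite("pics/s2.png",cv2.resize(f[110:260,200:400,::-1],None,fx=4,fy=4,interpolation=cv2.INTER_CUBIC))
    m=near(P,(.441,.121),.14,.165,.2)
    print(m.sum(),rect(P[m]) if m.sum()>5 else 0)
```

```text
t 6.45 grasp [439.1 119.1 153.4] x [-0.     0.001 -1.   ] jaw -0.4 w 41.5 F [-0.2  0.  -1.5] j [-0.78  0.29  0.49  2.12 -0.19  0.78 -0.17]
scene scanner [([0.438, 0.117, 0.131], 0.74), ([0.504, -0.324, 0.095], 0.62)]
scene scan_window [([0.762, -0.185, 0.003], 0.41)]
scene tag [([0.44, 0.009, 0.069], 0.86), ([0.502, -0.324, 0.094], 0.34)]
120 (array([447. , 113.6]), array([140. ,  64.3]), 74.8)
top scanner [([0.438, 0.12, 0.128], 0.78), ([0.538, 0.03, 0.121], 0.68)]
top scan_window []
top tag [([0.441, 0.004, 0.064], 0.84), ([0.516, -0.323, 0.04], 0.48)]
205 (array([441.4,  68.5]), array([43.7, 44.4]), 1.3)
```

View pics/s2.png

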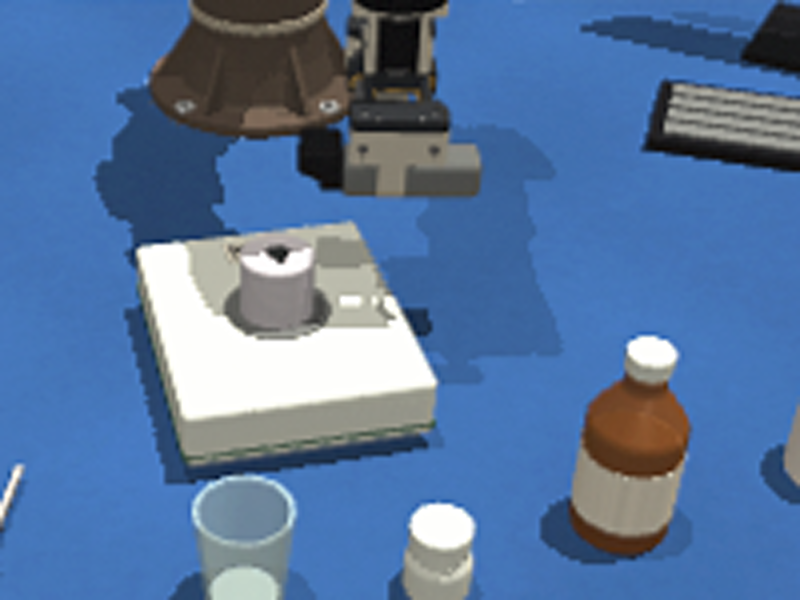

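Scanner (seen at (345,165) with its head to the left) is held level and upright. The beam works out to meet the bench unit at about (440,8) against the tag at (441,7), 95 mm away. Holding.

>>> arm_command --pt "30 0 0 0 0 0 0" --pt "30 0 0 0 0 0 0" --pt "30 0 0 0 0 0 0" --pt "30 0 0 0 0 0 0" --pt "30 0 0 0 0 0 0"

```text
clock: 7.48
position: [0.4397, 0.1203, 0.3117]
ee_rot: [0.003, 1.571, -0.003]
force: [0.6, -0.0, -1.3]
width: 0.455
```

>>> arm_command --pt "30 0 0 0 0 0 0" --pt "30 0 0 0 0 0 0" --pt "30 0 0 0 0 0 0" --pt "30 0 15 0 0 0 0" --pt "30 0 30 0 0 0 0"

```text
clock: 8.1
position: [0.44, 0.1658, 0.3118]
ee_rot: [0.005, 1.571, -0.005]
force: [-0.3, 0.3, -3.3]
width: 0.45
```

>>> arm_command --pt "30 0 45 0 0 0 0" --pt "30 0 45 0 0 0 0" --pt "30 0 45 0 0 0 0" --pt "30 30 0 0 0 0 0" --pt "30 30 0 0 0 0 0"

```text
clock: 8.72
position: [0.4399, 0.3025, 0.2509]
ee_rot: [0.002, 1.57, -0.001]
force: [-0.1, -0.3, -1.8]
width: 0.453
```

Run:
```python
from h import *
state()
```

```text
t 8.72 grasp [440.  302.6  91.9] x [ 0.     0.001 -1.   ] jaw -0.1 w 41.5 F [-0.1 -0.3 -1.8] j [-0.99  0.49  0.39  1.99 -0.28  0.71 -0.43]
```

>>> arm_command --pt "30 25 0 0 0 0 0" --pt "30 20 0 0 0 0 0" --pt "30 14 0 0 0 0 0" --pt "30 5 0 0 0 0 0" --pt "30 2 0 0 0 0 0"

```text
clock: 9.35
position: [0.4406, 0.3006, 0.1859]
ee_rot: [0.004, 1.571, -0.003]
force: [-0.0, 0.7, -2.3]
width: 0.455
```

>>> arm_command --pt "30 1 0 0 0 0 0" --pt "30 0 0 0 0 0 0"

```text
clock: 9.6
position: [0.4407, 0.3004, 0.1852]
ee_rot: [0.004, 1.57, -0.003]
force: [0.4, 0.5, -1.6]
width: 0.453
```

>>> arm_command --pt "30 1 0 0 0 0 0" --pt "30 0.5 0 0 0 0 0" --pt "30 0 0 0 0 0 0"

```text
clock: 9.98
position: [0.4406, 0.3004, 0.1836]
ee_rot: [0.004, 1.571, -0.003]
force: [-1.4, -1.2, 4.4]
width: 0.455
```

Contact at the expected height; release and rise.

>>> arm_command --pt "91.8 0 0 0 0 0 0" --pt "91.8 0 0 0 0 0 0" --pt "91.8 0 0 0 0 0 0" --pt "91.8 -10 0 0 0 0 0" --pt "91.8 -30 0 0 0 0 0"

```text
clock: 10.6
position: [0.4401, 0.3, 0.2231]
ee_rot: [0.002, 1.573, -0.005]
force: [0.7, -0.3, 0.5]
width: 0.947
```

>>> arm_command --pt "91.8 -60 0 0 0 0 0" --pt "91.8 -60 0 0 0 0 0" --pt "91.8 -40 0 0 0 0 0"

```text
clock: 10.98
position: [0.4407, 0.3, 0.3868]
ee_rot: [0.006, 1.568, -0.002]
force: [0.4, 0.4, -0.9]
width: 0.999
```

Run:
```python
from h import *
state()
f,P=cloud("top")
print([(np.round(d["point"],3).tolist(),round(d["p"],2)) for n in("top","scene") for d in pinpoint(n,"scanner")[:1]])
m=near(P,(.44,.3),.1,.018,.06);print(m.sum(),rect(P[m]) if m.sum()>5 else 0,np.round(np.median(P[m],0),3))
a=-5.5-90
s=plan((.504,-.3225,.22),a,12,flip=(0,))
```

```text
t 10.97 grasp [441.1 300.4 227.8] x [ 0.002  0.002 -1.   ] jaw -0.3 w 91.7 F [ 0.4  0.4 -0.9] j [-1.07  0.31  0.48  1.85 -0.17  1.01 -0.52]
[([0.441, 0.297, 0.002], 0.75), ([0.438, 0.117, 0.131], 0.74)]
475 (array([439. , 299.4]), array([ 45.3, 149.8]), 1.8) [0.442 0.28  0.036]
[91.8, 0.4, -51.9, 5.5, 7.9, -0.0, -0.0]
[91.8, 0.4, -50.6, 12.6, 7.9, -0.0, -0.0]
[91.8, 0.4, -48.4, 19.5, 7.9, -0.0, -0.0]
[91.8, 0.5, -45.3, 26.0, 7.9, -0.0, -0.0]
[91.8, 0.5, -41.2, 32.0, 7.9, -0.0, -0.0]
[91.8, 0.5, -36.4, 37.3, 7.9, -0.0, -0.0]
[91.8, 0.5, -30.9, 42.0, 7.9, -0.0, -0.0]
[91.8, 0.5, -24.8, 45.9, 7.9, -0.0, -0.0]
[91.8, 0.6, -18.3, 48.9, 7.9, -0.0, -0.0]
[91.8, 0.6, -11.3, 50.9, 7.9, -0.0, -0.0]
[91.8, 0.6, -4.2, 52.0, 7.9, -0.0, -0.0]
[91.8, 0.6, 3.0, 52.1, 7.9, -0.0, -0.0]
```

>>> arm_command --pt "91.8 0.5 -52 5.5 7.9 0 0" --pt "91.8 0.5 -50.6 12.6 7.9 0 0" --pt "91.8 0.5 -48.4 19.5 7.9 0 0" --pt "91.8 0.5 -45.3 26 7.9 0 0" --pt "91.8 0.5 -41.2 32 7.9 0 0"

```text
clock: 11.75
position: [0.4667, 0.039, 0.38]
ee_rot: [0.546, 1.502, -0.547]
force: [1.4, -0.3, 0.3]
width: 0.999
```

>>> arm_command --pt "91.8 0.5 -36.4 37.3 7.9 0 0" --pt "91.8 0.5 -31 42 7.9 0 0" --pt "91.8 0.5 -24.8 46 7.9 0 0" --pt "91.8 0.5 -18.3 49 7.9 0 0" --pt "91.8 0.5 -11.3 51 7.9 0 0"

```text
clock: 12.38
position: [0.4944, -0.2203, 0.3773]
ee_rot: [1.073, 1.292, -1.074]
force: [-0.3, 0.4, -0.9]
width: 1.0
```

>>> arm_command --pt "91.8 0.5 -4.2 52 7.9 0 0" --pt "91.8 0.5 3 52 7.9 0 0" --pt "91.8 0 0 0 0 0 0"

```text
clock: 12.75
position: [0.5043, -0.3267, 0.3762]
ee_rot: [1.276, 1.162, -1.283]
force: [0.6, 0.8, -0.5]
width: 1.0
```

Run:
```python
from h import *
state()
f,P=cloud("scene")
m=near(P,(.504,-.3225),.05,.085,.125);print("grip",m.sum(),rect(P[m]) if m.sum()>5 else 0)
for t in("grip","carousel","key"): print(t,[(np.round(d["point"],3).tolist(),round(d["p"],2)) for d in pinpoint("scene",t)[:1]])
s=plan((.504,-.3225,.092),-95.5,4,flip=(0,))
```

```text
t 12.75 grasp [ 503.9 -327.1  217.3] x [-0.003 -0.003 -1.   ] jaw -95.5 w 91.8 F [ 0.6  0.8 -0.5] j [-0.14  0.56  0.95  1.72 -0.49  1.13 -0.7 ]
grip 83 (array([ 506. , -321.5]), array([13.3, 40.6]), 84.7)
grip [([0.501, -0.322, 0.094], 0.79)]
carousel [([0.499, -0.324, 0.006], 0.84)]
key [([0.516, -0.323, 0.036], 0.71)]
[91.8, 31.4, -0.5, 0.4, 0.1, -0.0, 0.0]
[91.8, 31.4, -0.5, 0.4, 0.1, -0.0, 0.0]
[91.8, 31.4, -0.5, 0.4, 0.1, -0.0, 0.0]
[91.8, 31.4, -0.5, 0.3, 0.1, -0.0, 0.0]
```

>>> arm_command --pt "91.8 31 -0.3 0.3 0 0 0" --pt "91.8 31 -0.3 0.3 0 0 0" --pt "91.8 31 -0.3 0.3 0 0 0" --pt "91.8 29 -0.3 0.3 0 0 0" --pt "5 0 0 0 0 0 0" --newtons 50

```text
clock: 13.58
position: [0.5045, -0.3216, 0.2536]
ee_rot: [1.273, 1.172, -1.273]
force: [-0.5, 0.7, 0.4]
width: 0.93
```

>>> arm_command --pt "5 0 0 0 0 0 0" --pt "5 0 0 0 0 0 0" --pt "5 0 0 0 0 0 0" --pt "5 0 0 0 0 0 0" --pt "5 0 0 0 0 0 0"

```text
clock: 14.2
position: [0.5047, -0.3237, 0.2554]
ee_rot: [1.274, 1.166, -1.274]
force: [0.4, 0.1, -0.5]
width: 0.397
```

>>> arm_command --pt "5 0 0 0 0 0 0" --pt "5 0 0 0 0 0 0" --pt "5 0 0 0 0 0 0"

```text
clock: 14.58
position: [0.5046, -0.3238, 0.2552]
ee_rot: [1.274, 1.166, -1.274]
force: [-0.3, -0.2, -1.0]
width: 0.147
```

Run:
```python
from h import *
state()
```

```text
t 14.57 grasp [ 504.6 -323.8   96.2] x [-0. -0. -1.] jaw -95.0 w 13.5 F [-0.3 -0.2 -1. ] j [-0.06  0.68  0.83  1.84 -0.64  0.9  -0.58]
```

>>> arm_command --pt "5 -10 0 0 0 0 0" --pt "5 -30 0 0 0 0 0" --pt "5 -45 0 0 0 0 0" --pt "5 -45 0 0 0 0 0" --pt "5 -20 0 0 0 0 0"

```text
clock: 15.2
position: [0.5045, -0.3243, 0.4082]
ee_rot: [1.274, 1.163, -1.273]
force: [0.3, 0.4, -3.5]
width: 0.149
```

Run:
```python
from h import *
state()
s=plan((.5267,.0274,.245),-76.4,9,5,flip=(0,))
```

```text
t 15.2 grasp [ 504.9 -324.5  249.2] x [ 0.003 -0.001 -1.   ] jaw -95.1 w 13.7 F [ 0.3  0.4 -3.5] j [-0.16  0.52  0.98  1.69 -0.47  1.18 -0.72]
[5, 0.4, -1.0, -39.1, -2.1, 0.0, -0.0]
[5, 0.4, 0.4, -39.2, -2.1, 0.0, -0.0]
[5, 0.4, 1.8, -39.1, -2.1, 0.0, -0.0]
[5, 0.4, 3.3, -39.0, -2.1, 0.0, -0.0]
[5, 0.4, 4.7, -38.9, -2.1, 0.0, -0.0]
[5, 0.5, 6.1, -38.7, -2.1, 0.0, -0.0]
[5, 0.5, 7.5, -38.4, -2.1, 0.0, -0.0]
[5, 0.5, 8.9, -38.1, -2.1, 0.0, -0.0]
[5, 0.5, 10.2, -37.8, -2.1, 0.0, -0.0]
```

>>> arm_command --pt "5 0 -1 -39 -2.1 0 0" --pt "5 0 0.4 -39 -2.1 0 0" --pt "5 0 1.8 -39 -2.1 0 0" --pt "5 0 3.3 -39 -2.1 0 0" --pt "5 0 4.7 -39 -2.1 0 0"

```text
clock: 15.82
position: [0.5164, -0.1275, 0.4056]
ee_rot: [1.138, 1.253, -1.138]
force: [-0.0, -0.2, -3.3]
width: 0.152
```

>>> arm_command --pt "5 0 6 -38.7 -2.1 0 0" --pt "5 0 7.5 -38.4 -2.1 0 0" --pt "5 0 8.9 -38 -2.1 0 0" --pt "5 0 10.2 -38 -2.1 0 0" --pt "5 0 0 0 0 0 0"

```text
clock: 16.45
position: [0.526, 0.0313, 0.4051]
ee_rot: [1.025, 1.318, -1.025]
force: [0.8, 0.3, -2.2]
width: 0.156
```

Run:
```python
from h import *
f,P=cloud("scene");state()
cv2.imwrite("pics/s3.png",cv2.resize(f[100:240,200:340,::-1],None,fx=4,fy=4,interpolation=cv2.INTER_CUBIC))
ft,Pt=cloud("top");np.savez("c3.npz",f=f,P=P,ft=ft,Pt=Pt)
for n in("scene","top"):
    for t in("carousel","key","flange","grip","hub_mouth","keyway"): print(n,t,[(np.round(d["point"],4).tolist(),round(d["p"],2)) for d in pinpoint(n,t)[:2]])
for Q in(P,Pt):
    m=near(Q,(.527,.027),.09,.20,.23);q=Q[m]
    if len(q)>20: print("disc",len(q),rect(q),np.round(q.mean(0),4))
    m=near(Q,(.527,.027),.05,.155,.198);q=Q[m]
    if len(q)>5: print("shaft",len(q),np.round(q.mean(0),4),rect(q))
```

```text
t 16.5 grasp [525.8  29.1 246.3] x [-0.001  0.    -1.   ] jaw -76.0 w 14.1 F [ 0.1 -1.2 -2.7] j [-0.87  0.37  0.96  1.86 -0.34  1.09 -1.1 ]
scene carousel [([0.5251, 0.0314, 0.1569], 0.74), ([0.7677, 0.1435, -0.0018], 0.62)]
scene key [([0.5372, 0.0351, 0.1872], 0.65), ([0.7712, 0.1442, 0.0009], 0.61)]
scene flange [([0.5244, 0.029, 0.2083], 0.68), ([0.5268, 0.0294, 0.1208], 0.61)]
scene grip [([0.4393, 0.0077, 0.0688], 0.71), ([0.5234, 0.0354, 0.2438], 0.6)]
scene hub_mouth [([0.527, 0.0308, 0.1189], 0.67), ([0.7842, 0.0099, 0.0024], 0.5)]
scene keyway [([0.5207, 0.0312, 0.1545], 0.7), ([0.5382, 0.0348, 0.1877], 0.34)]
top carousel [([0.7858, 0.0082, -0.0001], 0.37)]
top key []
top flange []
top grip []
top hub_mouth []
top keyway []
disc 516 (array([527.4,  33.5]), array([113.2, 117.2]), 68.3) [0.5441 0.0333 0.2224]
shaft 40 [0.5331 0.0331 0.1728] (array([532.8,  33.6]), array([17.6, 15.7]), 1.0)
```

View pics/s3.png

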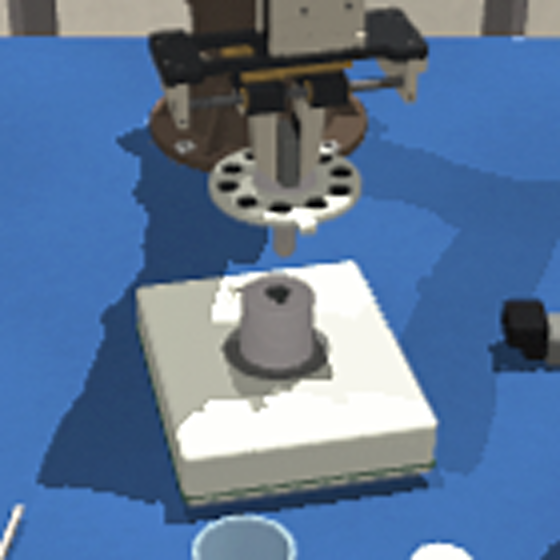

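Carousel disc (285,185) hangs above the hub (278,285), nose forward-right as it should be. The arm was still settling when this was taken, so I'll measure the offset with both parts in one fresh picture.

Run:
```python
from h import *
from scipy.optimize import least_squares
state();f,P=cloud("scene");np.savez("c4.npz",f=f,P=P)
def fit(q,r,c):
    # outer boundary via angular bins, fixed radius
    a=np.arctan2(q[:,1]-c[1],q[:,0]-c[0]);d=np.hypot(q[:,0]-c[0],q[:,1]-c[1]);b=np.round(a/np.radians(10))
    e=np.array([q[b==k][np.argmax(d[b==k])][:2] for k in np.unique(b)])
    s=least_squares(lambda x:np.hypot(e[:,0]-x[0],e[:,1]-x[1])-x[2],[*c,r],loss="soft_l1",f_scale=.001);return np.round(s.x*1000,1),len(e)
c=(.527,.03)
h=P[near(P,c,.045,.114,.125)];d=P[near(P,c,.075,.214,.232)]
print("hub",len(h),fit(h,.03,c),h.mean(0).round(4));print("disc",len(d),fit(d,.058,c),np.percentile(d[:,2],[5,50,95]))
# disc plane tilt
A=np.c_[d[:,:2]-d[:,:2].mean(0),np.ones(len(d))];t=d[:,2]>.219;print("tilt",np.linalg.lstsq(A[t],d[t,2],rcond=None)[0])
n=d[np.hypot(d[:,0]-c[0],d[:,1]-c[1])>.062];print("nose",n.mean(0).round(4),len(n))
s=P[near(P,c,.03,.152,.205)]
for z in np.arange(.155,.205,.01):
    k=s[(s[:,2]>z)&(s[:,2]<z+.01)]; print(round(z,3),len(k),k[:,:2].mean(0).round(4) if len(k) else 0,np.ptp(k[:,1]).round(4) if len(k) else 0)
print([(t,np.round(d["point"],4).tolist(),round(d["p"],2)) for t in("carousel","key","flange","hub_mouth","drive_unit") for d in pinpoint("scene",t)[:1]]);state()
```

```text
t 17.15 grasp [526.   27.6 246.2] x [-0. -0. -1.] jaw -76.2 w 13.9 F [-0.5  0.3 -2.7] j [-0.86  0.37  0.96  1.86 -0.34  1.09 -1.1 ]
hub 170 (array([529.3,  29. ,  28.6]), 37) [0.531  0.0286 0.1196]
disc 521 (array([527.7,  29.1,  57. ]), 31) [0.21744025 0.22271082 0.22623298]
tilt [-0.011272    0.00052171  0.2230174 ]
nose [0.5918 0.0448 0.22  ] 13
0.155 7 [0.532  0.0285] 0.0125
0.165 9 [0.5338 0.0276] 0.0125
0.175 15 [0.5364 0.0293] 0.0125
0.185 3 [0.5389 0.0298] 0.0123
0.195 0 0 0
[('carousel', [0.5232, 0.0273, 0.1551], 0.74), ('key', [0.5374, 0.0307, 0.1878], 0.87), ('hub_mouth', [0.5261, 0.0255, 0.1188], 0.96), ('drive_unit', [0.5246, 0.0238, 0.0002], 0.64)]
t 17.45 grasp [526.1  27.8 246.2] x [ 0.  0. -1.] jaw -76.1 w 13.7 F [-0.3 -0.8 -2.7] j [-0.86  0.37  0.96  1.86 -0.34  1.09 -1.1 ]
```

Relative offset disc-to-hub is about (-1.6, 0) mm, yaw 13.8° vs 13.6°. Shift 1 mm and go in.

>>> arm_command --pt "5 15 1 0 0 0 0" --pt "5 13 0 0 0 0 0" --pt "5 5 0 0 0 0 0" --pt "5 4 0 0 0 0 0" --pt "5 3 0 0 0 0 0"

```text
clock: 18.08
position: [0.5271, 0.0279, 0.3651]
ee_rot: [1.029, 1.314, -1.029]
force: [-0.3, -0.4, -3.1]
width: 0.15
```

Run:
```python
from h import *
state()
```

```text
t 18.07 grasp [527.1  27.9 206.1] x [ 0. -0. -1.] jaw -76.2 w 13.8 F [-0.3 -0.4 -3.1] j [-0.83  0.42  0.92  1.91 -0.39  1.   -1.05]
```

Tip is 4 mm inside with no side force. Continue to the full shaft section.

>>> arm_command --pt "5 2 0 0 0 0 0" --pt "5 2 0 0 0 0 0" --pt "5 2 0 0 0 0 0" --pt "5 1 0 0 0 0 0"

```text
clock: 18.58
position: [0.527, 0.028, 0.3581]
ee_rot: [1.029, 1.314, -1.029]
force: [0.8, 0.9, -2.6]
width: 0.152
```

>>> arm_command --pt "5 2 0 0 0 0 0" --pt "5 2 0 0 0 0 0" --pt "5 2 0 0 0 0 0" --pt "5 0 0 0 0 0 0"

```text
clock: 19.08
position: [0.527, 0.028, 0.352]
ee_rot: [1.029, 1.314, -1.029]
force: [0.1, 0.0, -3.2]
width: 0.154
```

>>> arm_command --pt "5 1.5 0 0 0 0 0" --pt "5 1.5 0 0 0 0 0" --pt "5 1.5 0 0 0 0 0" --pt "5 1.5 0 0 0 0 0" --pt "5 0 0 0 0 0 0"

```text
clock: 19.7
position: [0.527, 0.028, 0.3461]
ee_rot: [1.029, 1.314, -1.029]
force: [-0.5, -0.4, -2.3]
width: 0.153
```

Key has slipped in (8 mm past its lower edge, no resistance). On to the spring.

>>> arm_command --pt "5 3 0 0 0 0 0" --pt "5 3 0 0 0 0 0" --pt "5 3 0 0 0 0 0" --pt "5 3 0 0 0 0 0" --pt "5 0 0 0 0 0 0"

```text
clock: 20.32
position: [0.5271, 0.028, 0.3342]
ee_rot: [1.029, 1.314, -1.029]
force: [-1.1, 0.3, -3.3]
width: 0.152
```

>>> arm_command --pt "5 2 0 0 0 0 0" --pt "5 2 0 0 0 0 0" --pt "5 2 0 0 0 0 0" --pt "5 2 0 0 0 0 0" --pt "5 0 0 0 0 0 0"

```text
clock: 20.95
position: [0.5271, 0.028, 0.3262]
ee_rot: [1.029, 1.314, -1.029]
force: [-1.0, -0.2, 4.3]
width: 0.148
```

Run:
```python
from h import *
state();f,P=cloud("scene")
c=(.527,.03);d=P[near(P,c,.05,.125,.16)];print(np.percentile(d[:,2],[5,50,95]).round(4))
print([(t,np.round(d["point"],4).tolist(),round(d["p"],2)) for t in("carousel","flange") for d in pinpoint("scene",t)[:1]])
```

```text
t 20.95 grasp [527.1  28.  167.2] x [ 0. -0. -1.] jaw -76.1 w 13.6 F [-1.  -0.2  4.3] j [-0.79  0.47  0.88  1.96 -0.45  0.93 -1.01]
[0.1423 0.1444 0.1546]
[('carousel', [0.521, 0.0289, 0.0769], 0.69), ('flange', [0.5228, 0.0278, 0.1316], 0.7)]
```

>>> arm_command --pt "5 2 0 0 0 0 0" --pt "5 2 0 0 0 0 0" --pt "5 1.5 0 0 0 0 0" --pt "5 1 0 0 0 0 0" --pt "5 0 0 0 0 0 0"

```text
clock: 21.72
position: [0.5271, 0.028, 0.3197]
ee_rot: [1.029, 1.314, -1.029]
force: [-0.7, -0.4, 5.7]
width: 0.147
```

>>> arm_command --pt "5 0.5 0 0 0 0 0" --pt "5 0 0 0 0 0 0"

```text
clock: 21.98
position: [0.5271, 0.028, 0.3192]
ee_rot: [1.029, 1.314, -1.029]
force: [-0.9, -0.1, 7.1]
width: 0.15
```

>>> arm_command --pt "5 0.5 0 0 0 0 0" --pt "5 0 0 0 0 0 0"

```text
clock: 22.22
position: [0.5271, 0.0279, 0.3191]
ee_rot: [1.03, 1.314, -1.029]
force: [-1.8, 0.8, 11.4]
width: 0.15
```

Force is rising beyond the spring's: the flange is landing. A little more, then verify.

>>> arm_command --pt "5 0.5 0 0 0 0 0" --pt "5 0 0 0 0 0 0"

```text
clock: 22.48
position: [0.5271, 0.0278, 0.3191]
ee_rot: [1.03, 1.314, -1.029]
force: [-5.6, 1.1, 18.0]
width: 0.151
```

>>> arm_command --pt "5 0.5 0 0 0 0 0" --pt "5 0 0 0 0 0 0"

```text
clock: 22.72
position: [0.5271, 0.0277, 0.3191]
ee_rot: [1.031, 1.314, -1.028]
force: [-8.6, -0.2, 26.6]
width: 0.151
```

Run:
```python
from h import *
state();f,P=cloud("scene")
cv2.imwrite("pics/s5.png",cv2.resize(f[100:240,200:400,::-1],None,fx=4,fy=4,interpolation=cv2.INTER_CUBIC))
c=(.527,.028);q=P[near(P,c,.055,.125,.16)];print("disc z",np.percentile(q[:,2],[5,25,50,75,95]).round(4))
d=P[near(P,c,.08,.128,.145)];n=d[np.hypot(d[:,0]-c[0],d[:,1]-c[1])>.063];print("nose",n.mean(0).round(4),len(n),rect(d))
print([(n,t,np.round(d["point"],4).tolist(),round(d["p"],2)) for n,t in(("scene","carousel"),("scene","scanner")) for d in pinpoint(n,t)[:1]])
f,P=cloud("top");m=near(P,(.44,.3),.1,.018,.06);print("scanner",rect(P[m]));
for t in("amber_bottle","white_bottle","beaker","jar","vial_box","screwdriver","mug"): print(t,[np.round(d["point"],3).tolist() for d in pinpoint("scene",t)[:1]])
state()
```

```text
t 22.73 grasp [527.2  28.  160.1] x [ 0.001  0.002 -1.   ] jaw -76.2 w 13.8 F [-8.6 -0.2 26.6] j [-0.78  0.48  0.87  1.96 -0.46  0.91 -1.  ]
disc z [0.1349 0.1362 0.1373 0.139  0.1546]
nose [0.5919 0.0461 0.1344] 14 (array([528.5,  29.5]), array([113.6, 116.1]), 60.5)
[('scene', 'carousel', [0.5239, 0.0307, 0.0708], 0.69), ('scene', 'scanner', [0.4369, 0.2984, 0.0001], 0.59)]
scanner (array([439.1, 299.9]), array([ 45.1, 150.3]), 1.8)
amber_bottle []
white_bottle [[0.686, -0.328, -0.0]]
beaker [[0.786, 0.006, -0.001]]
jar [[0.771, 0.143, 0.0]]
vial_box [[0.546, -0.523, 0.002]]
screwdriver [[0.762, -0.184, 0.0]]
mug [[0.639, 0.46, -0.001]]
t 23.27 grasp [527.2  28.  160.1] x [ 0.001  0.001 -1.   ] jaw -76.1 w 13.7 F [-8.7  1.3 26.2] j [-0.78  0.48  0.87  1.96 -0.46  0.91 -1.  ]
```

View pics/s5.png

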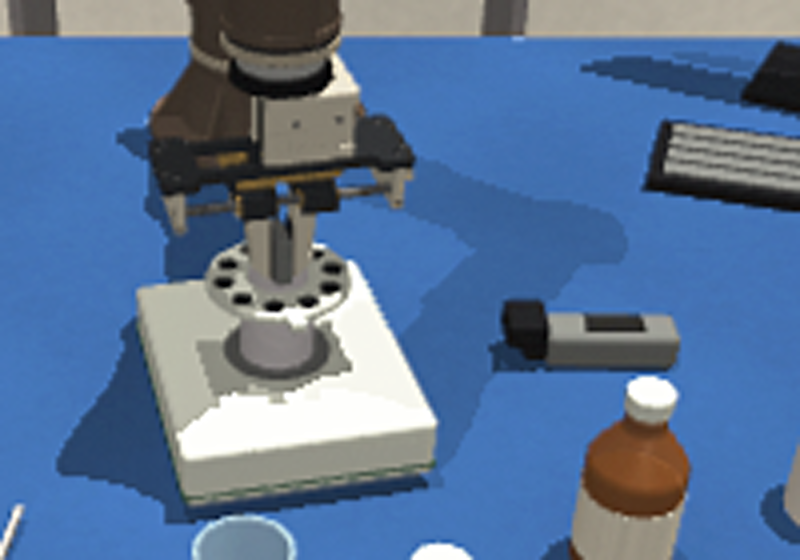

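The picture shows the disc (278,280) seated on the hub (275,340), with the jaws still on the grip bar. The scanner lies flat at (590,338) and the bottle stands at (630,460). The disc top is at 137 mm (136 expected) and the tip at 71 mm. I'm handing in.

```bash
python3 -c "
from cell import arm
print(arm.sign_off())"
```

```text
the job is handed in; nothing more can be done
None
```

I did the whole job and handed it in at about 23 s of the 66 s allowed. No verdict is reported, so the results below are my own checks.

- **Scan:** I held the beam on the tag for about 1.5 s from roughly 95 mm. I worked out the aim from the scanner's measured pose, and it came within about 2 mm of the tag's centre. Nothing confirmed the read directly.
- **Scanner put back:** It lies flat on the bench at about (0.44, 0.30), let go, and had not moved in the last check.
- **Carousel:** I lifted it from its stand and aligned it to the keyway before inserting it. The key went in without resistance. I then pushed on until the force rose well past the spring's.
- **Last checks on the carousel:**
    - The disc top measured 137 mm against 136 mm expected, and the tip about 71 mm against 70 mm.
    - The tool was upright, and its angle was within about 0.5° of the drive unit's.
    - The grip was closed at 14 mm, pressing at a steady 26 N with about 9 N of side force.
- **Bystanders:** Six of the seven measured within about 4 mm of their starting places. The network missed the amber bottle in the last look, but it was standing upright in the picture and the arm never came near it.

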